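# Close the sprung oil filler cap of a key-cutting machine

### The job

Fit the red oil cap onto the filler neck of the key-cutting machine: set it over the neck, press it down lightly against the sprung plunger and turn it backwards (counter-clockwise from above) until it clicks down into the thread start, then keep it down and turn it forwards (clockwise) until it is held fully home, and let go. Do not force the cap and leave the padlock, the jar and the oil bottle where they are.

Things in the scene. Friction and masses are not known exactly. Their poses are not given: they have to be found in the camera images.
- cap_bar (a point): Centre of the black grip bar (50 long, 14 wide, 24 mm high) on the loose red cap, on the cap's axis, 12 mm above its disc and 39 mm above the skirt's lower edge; z up, x along the bar. The cap (51 mm high overall, 0.13 to 0.25 kg) stands skirt down; its skirt and disc are 59 mm across and 27 mm high.
- cap: The red cap; origin at the centre of the skirt's lower edge. There three lugs (5 mm wide, 4 mm high) point inward every 120 degrees, one of them under the bar's +x end, leaving a bore of 40 mm, 2 mm of play round the spigot.
- neck_rim (a point): On the filler neck's upright axis, level with the top of its brass thread rim (47 mm across), which the cap's lugs ride on; z up. A 36 mm steel spigot stands 7.5 mm above the rim, its top 3 mm tapered. Lugs on the rim: cap_bar 39 mm above this point. Fully home: 26.5 mm above. The cap bottoms 14.5 mm below the on-the-rim height.
- plunger_top (a point): Top of the sprung copper plunger (20 mm across) in the neck at its free height, 23.5 mm above the rim. It meets the cap's disc 1.5 mm before the lugs reach the rim and pushes up with 3 N, plus 0.4 N per mm. A cap not turned under the rim comes up again when let go and floats on it. This point does not move with the plunger.
- thread_starts (a point): In the neck's axis, 10 mm under the rim top; says nothing of where the starts are. Three gaps in the rim, 120 degrees apart, at unknown angles: each passes a lug over 20 degrees of turn and ends (counter-clockwise) at a stop post 3.5 mm above the rim. Backing (counter-clockwise) at most 102 degrees under 6 to 12 N brings the lugs into them; only the plunger resists the drop.
- neck: The neck; origin on its axis at the deck, 21 mm below the rim top. After the drop press the cap 13 mm below the on-the-rim height (about 9 N) and turn it clockwise 66 to 72 degrees from where it first dropped: by then it is under the level part of the rim, past 75 it may jam on a post. Turned forward on top of the rim, or further back in a gap, the lugs jam on the posts.
- machine: Key-cutting machine, fixed; green base 200 (x) by 300 mm (y), deck 50 mm high; origin under its centre. Neck at x -35, y -65 mm. Cream housing 147 mm high at x -5 to 95, y 35 to 145 mm; cutter wheel (to 132 mm) and key jaw (to 92 mm) at x -85 to 0, y 45 to 115 mm; lever with yellow grip beside the housing, to 215 mm.
- padlock: Brass padlock lying on the bench, 48 by 44 mm body, 18 mm high, shackle 35 mm to its +x; a bystander.
- jar: Glass jar with a steel lid, 60 mm across, 75 mm high; a bystander.
- oiler: Green bottle with a yellow cap, 52 mm across, 150 mm high, towards the back; a bystander.

How it is judged:
On the way, in this order (a step that is already met when the one before it is completed fails the run):
1. the cap is brought over the neck, upright, its lugs not yet in the thread (horizontal distance between cap_bar and neck_rim below 0.006 m and z of cap_bar in the frame of neck_rim between 0.034 and 0.068 m and angle between cap_bar's own z axis and vertical below 0.2 rad).
2. the cap clicks down into the thread start (horizontal distance between cap_bar and neck_rim below 0.004 m and z of cap_bar in the frame of neck_rim below 0.0335 m and angle between cap_bar's own z axis and vertical below 0.12 rad), for 0.05 s.
At the end, for the whole second after the job is handed in: The cap, let go and at rest, is held fully home on the neck: the grip bar's centre 22 to 28.2 mm above the rim's top, within 4 mm of the neck's axis, tilted less than 0.08 rad. (A cap that is not engaged comes up by itself to about 40 mm.) (z of cap_bar in the frame of neck_rim between 0.022 and 0.0282 m and horizontal distance between cap_bar and neck_rim below 0.004 m and angle between cap_bar's own z axis and vertical below 0.08 rad and linear speed of cap below 0.02 m/s); the robot touches nothing.
It fails at once if the cap is forced: more than 60 N between cap and neck (contact force between cap and neck above 60 N).
It fails at once if the padlock, jar or oiler is moved more than 30 mm (distance of any of padlock, jar, oiler from where it was at the start of the episode above 0.03 m).
It fails at once if the robot strikes the machine with more than 20 N (contact force between any of the arm, the fingers and machine above 20 N).
It also fails if it takes over 67 s, if anything falls off the work surface, if the arm or the gripper's body presses on something with over 40 N, if the wrist force passes 120 N, or if a joint passes its speed limit or range.

### The arm

A 6-joint arm with a two-finger parallel gripper is mounted at the origin on the work surface. World frame = base frame: x ahead of the robot, y to its left, z up, the work surface at z = 0. Lengths are in m, angles in rad, forces in N, time in s.
With the tool pointing down it reaches from about 0.35 to 0.925 m from the base axis. Payload 6.4 kg.
Tool frame: the origin (TCP) lies between the finger pads; the fingertips stand 22 mm ahead of it and the grasp point (between the pads) lies 3 mm ahead of it; x points along the fingers, y is the direction in which the jaws open and shut, and the axes are right-handed (so a half turn about x gives the same grasp; the last joint's range is limited). The gripper opens to 94 mm and grips with 3 to 60 N. Pads are 16 mm wide; open, the fingers measure 119 mm over their backs; the gripper's body (75 mm by 177 mm) begins 78 mm behind the grasp point.
Start: joints at [1.081, 0.245, 1.558, -0, 1.339, -0.174], TCP at [0.202, 0.618, 0.227] pointing down, gripper open.
Joint ranges: [-3.13, 3.13], [-1.02, 2.26], [0.13, 2.54], [-0.95, 4.09], [0.21, 2.88], [-2.74, 2.74]. Speed limits (rad/s): [2.57, 2.57, 3.14, 3.14, 3.14, 3.14].

### API

Orientations are given as a 3x3 rotation matrix whose columns are the frame's x, y, z axes.
In Python, from cell import * gives the robot as it stands. The module is installed in compiled form; this text tells all that it offers. Calls block until the motion is done:
- move_pose(position, orientation): joint-space move of the TCP to a pose.
- movel(position, rot=None, v=0.15, threshold=None): straight line of the TCP; rot=None keeps the orientation; v is the mean speed in m/s. With threshold (N) it stops when the force on the tool has changed by that much, and returns True; else False.
- move_j(angles): joint-space move.
- command_gripper(opening, newtons=None): finger opening in m; newtons is the grip in N (None keeps the last); returns when the fingers have stopped.
- dwell(seconds).
- solve_ik(position, orientation): joint angles nearest the present ones, or None.
- grab_frame(name): name is "scene" or "top"; returns the picture (480x640x3 uint8, red, green, blue); there is no depth.
- camera_info(name): a dict with "fov_y" (degrees; the focal length in pixels is half the picture's height over the tangent of half this angle, whatever the lens; pixels are square), "cx", "cy" (the principal point, pixels), "cam_to_world" (4x4, takes a point from camera to world coordinates). Camera axes: x right, y down, z forward; pixel columns grow to the right and rows downward; lengths in m; the calibration is good to about 2 mm. A picture is of the moment at which its call begins. camera_info takes no time and is no camera call.
A pose or a line that the arm cannot do raises PlanningError and nothing moves.
- hand_in(): hands the job in, once; it reports no verdict.
Trained networks look in the newest picture that a camera, given by its name, has taken for a name from the list of things; names that differ only in an ending like _2 or _b are one class to them, and where a whole thing is asked for, a point or a joint stands for the part that bears it (a point fixed in the world has none). Each returns a list of dicts, best first, with "score" (0 to 1); they miss things now and then, are a little off and sometimes report something else, mostly with a low value. They report only what shows in the picture. A call takes as long as a camera call.
- look_for(camera, thing): "centre" ([x, y, z] in m, in world coordinates, good to about 4 mm: the middle of the surface that is visible of it).
- masks_of(camera, thing): "mask" (480x640 bool, what is visible of it).
- place_of(camera, thing): "centre" ([x, y, z] in m, in world coordinates, good to about 4 mm: a listed point, or the origin of a listed thing).
Readings, each from a call of its own:
- get_time(): time.
- get_joint_positions(): joint angles.
- get_joint_vel(): joint speeds.
- get_effort(): joint torques, N m.
- get_position(): TCP position.
- get_tcp_rot(): TCP orientation.
- get_ft_force(): force on the tool from outside, world axes, zero at the start.
- get_moment(): the same for the moment, N m.
- get_finger_gap(): finger opening in m.
Only numpy, scipy, OpenCV 4.12 (cv2) and the standard library are available. Lean on these libraries where they do the work, as an engineer would, in place of code of your own. Each camera call takes 0.05 s, during which the arm holds its last target.

## Working session

There is one attempt and no reset: what is moved stays moved. The work goes in short steps, each a Python script; the robot and the scene stay as the last script left them, time stands still between calls to the robot, and variables do not carry over. Pictures are saved under pics/ and viewed, and the job is handed in when it is done.

```bash
mkdir -p pics
python3 - <<'E'
from cell import *
import cv2,numpy as np
for c in ("scene","top"):
    im=grab_frame(c); cv2.imwrite(f"pics/{c}0.png",im[:,:,::-1])
    i=camera_info(c); print(c,i["fov_y"],i["cx"],i["cy"],np.round(i["cam_to_world"],3).tolist())
    for t in ("cap_bar","cap","neck_rim","plunger_top","neck","machine","padlock","jar","oiler"):
        r=place_of(c,t); print(t,[(np.round(d["centre"],4).tolist(),round(d["score"],2)) for d in r[:2]])
print(get_time(),get_ft_force())
E
```

```text
scene 54.715191383297295 320.01409242857204 234.45106243892278 [[-0.755, 0.506, -0.418, 0.993], [0.656, 0.588, -0.473, 0.405], [0.006, -0.631, -0.776, 0.801], [0.0, 0.0, 0.0, 1.0]]
cap_bar [([0.444, -0.3042, 0.0386], 0.87)]
cap [([0.4422, -0.3044, 0.0031], 0.95)]
neck_rim [([0.5594, 0.097, 0.0685], 0.69), ([0.4724, -0.1828, -0.0029], 0.49)]
plunger_top [([0.5628, 0.096, 0.0905], 0.82)]
neck [([0.5607, 0.096, 0.0517], 0.6)]
machine [([0.6013, 0.1574, -0.0032], 0.93)]
padlock [([0.624, -0.2703, 0.0023], 0.97)]
jar [([0.4692, -0.1842, -0.0044], 0.78)]
oiler [([0.7934, -0.2201, 0.0019], 0.84), ([0.6075, 0.1582, -0.0039], 0.39)]
top 57.182120622791146 319.7713964305459 242.36586064778166 [[0.002, -0.984, 0.18, 0.473], [-1.0, -0.002, 0.001, -0.072], [-0.0, -0.18, -0.984, 0.85], [0.0, 0.0, 0.0, 1.0]]
cap_bar [([0.4444, -0.3058, 0.0359], 0.82)]
cap [([0.4456, -0.3046, -0.0011], 0.72)]
neck_rim [([0.5591, 0.0978, 0.0708], 0.65)]
plunger_top [([0.5602, 0.0967, 0.0948], 0.83)]
neck [([0.5589, 0.0958, 0.0475], 0.93)]
machine [([0.6007, 0.1582, 0.0018], 0.94)]
padlock [([0.6273, -0.2681, -0.0002], 0.59)]
jar [([0.5596, 0.0987, 0.0471], 0.62)]
oiler [([0.797, -0.2191, 0.0014], 0.77), ([0.5571, 0.0926, 0.0456], 0.19)]
1.0 [-0.03937859 -0.25565802 -0.13196735]
```

View pics/scene0.png

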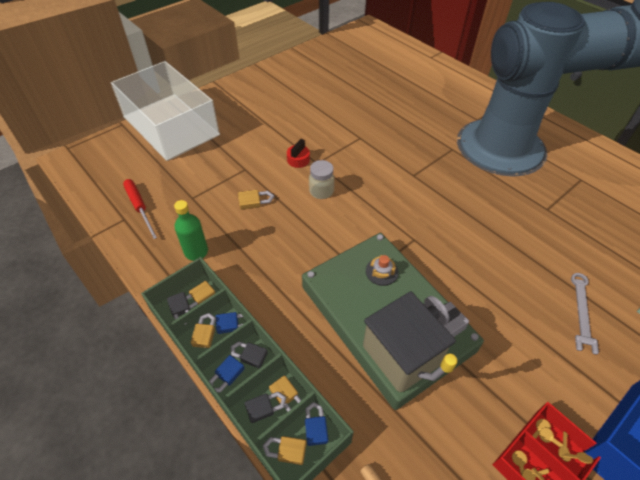

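View pics/top0.png

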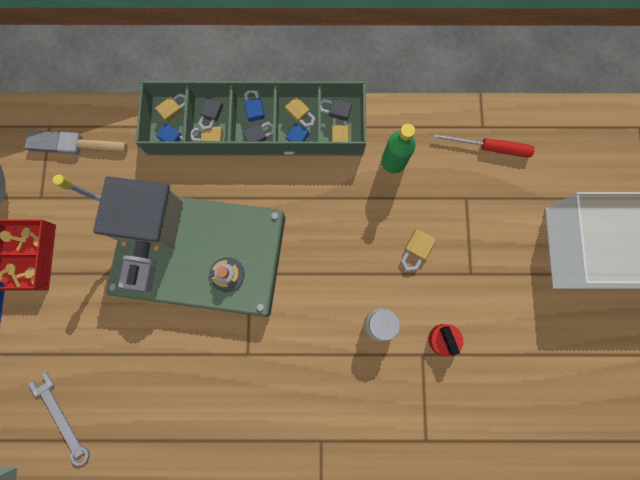

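```bash
cat > h.py <<'E'
from cell import *
import cv2,numpy as np
def ray(c,u,v):
    i=camera_info(c); f=240/np.tan(np.radians(i["fov_y"]/2)); T=np.array(i["cam_to_world"])
    d=T[:3,:3]@np.array([(u-i["cx"])/f,(v-i["cy"])/f,1]); return T[:3,3],d
def atz(c,u,v,z):
    o,d=ray(c,u,v); return o+d*(z-o[2])/d[2]
def R(yaw): # tool down, jaw y axis at angle yaw
    c,s=np.cos(yaw),np.sin(yaw); x=np.array([0,0,-1.]);y=np.array([c,s,0]); return np.column_stack([x,y,np.cross(x,y)])
E
python3 - <<'E'
from h import *
top=cv2.imread("pics/top0.png"); sc=cv2.imread("pics/scene0.png")
a=cv2.resize(top[249:299,201:251],(400,400),interpolation=cv2.INTER_CUBIC)
b=cv2.resize(top[315:365,421:471],(400,400),interpolation=cv2.INTER_CUBIC)
cv2.imwrite("pics/crop.png",np.hstack([a,b]))
a=cv2.resize(sc[240:290,357:407],(400,400),interpolation=cv2.INTER_CUBIC)
b=cv2.resize(sc[130:180,273:323],(400,400),interpolation=cv2.INTER_CUBIC)
cv2.imwrite("pics/crop2.png",np.hstack([a,b]))
# bar: dark pixels in top
sub=top[315:365,421:471].max(axis=2)<45
n,l,st,ce=cv2.connectedComponentsWithStats(sub.astype(np.uint8)); print(st[1:].tolist(),ce[1:].tolist())
k=1+np.argmax(st[1:,4]); ys,xs=np.where(l==k)
P=np.array([atz("top",x+421,y+315,0.051)[:2] for x,y in zip(xs,ys)])
m=P.mean(0); w,V=np.linalg.eigh(np.cov((P-m).T)); print("bar",m,np.degrees(np.arctan2(V[1,1],V[0,1])),np.sqrt(w*12))
N=[];C=[]
for k in range(4):
  for c in ("scene","top"):
    grab_frame(c)
    for t,off,L in (("neck_rim",.071,N),("plunger_top",.0945,N),("neck",.05,N),("cap_bar",.039,C),("cap",0,C)):
        r=place_of(c,t)
        if r: L.append(list(r[0]["centre"])+[c=="top",off])
for L in (N,C):
    L=np.array(L); 
    for s in(0,1):
        q=L[L[:,3]==s]; print(s,np.round(np.median(q[:,:3]-np.c_[0*q[:,4],0*q[:,4],q[:,4]],0),4),np.round(q[:,:2].mean(0),4),np.round(q[:,:2].std(0),4),len(q))
    
print(get_time())
E
```

```text
[[20, 12, 18, 28, 252]] [[28.484126984126984, 25.265873015873016]]
bar [ 0.4436977  -0.30217843] -158.97552732479497 [0.01615936 0.04851799]
0 [ 0.5607  0.0956 -0.0013] [0.5607 0.0959] [0.0012 0.0022] 10
1 [ 0.5588  0.0989 -0.0016] [0.5648 0.068 ] [0.0189 0.1014] 12
0 [ 0.4408 -0.306  -0.    ] [ 0.4423 -0.3062] [0.0023 0.002 ] 8
1 [ 0.4443 -0.3032 -0.0017] [ 0.4439 -0.3042] [0.001  0.0022] 8
3.4
```

View pics/crop.png

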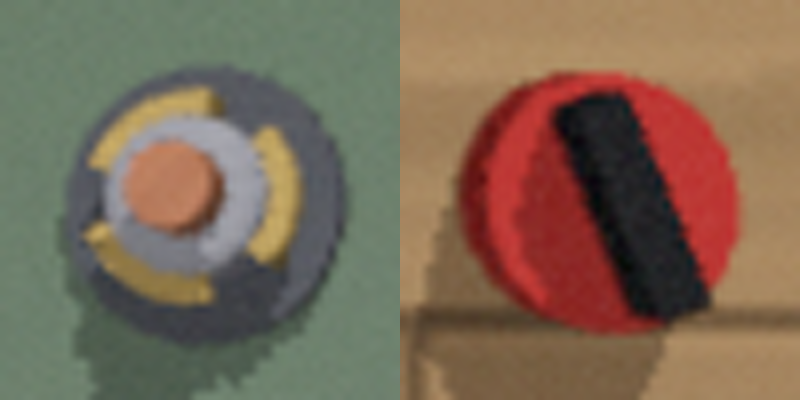

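View pics/crop2.png

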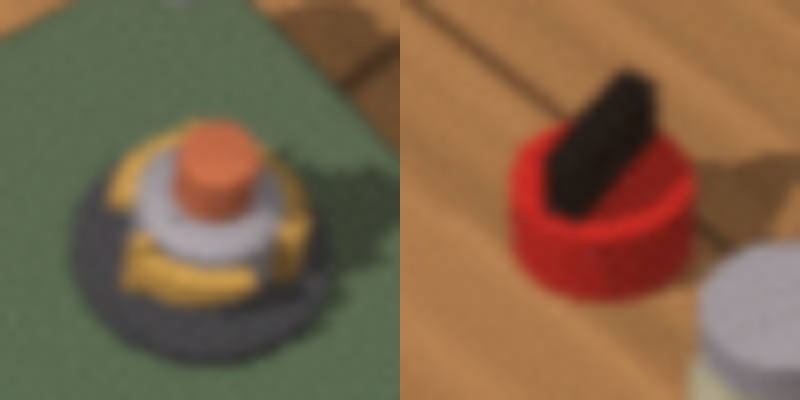

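Run:
```python
from h import *
from scipy.optimize import least_squares
top=cv2.imread("pics/top0.png"); u0,v0=201,249
s=top[v0:v0+50,u0:u0+50].astype(int); b,g,r=s[...,0],s[...,1],s[...,2]
yel=(r>150)&(g>110)&(g-b>40)&(r-g<70)
hsv=cv2.cvtColor(top[v0:v0+50,u0:u0+50],cv2.COLOR_BGR2HSV)
yel=(hsv[...,0]>17)&(hsv[...,0]<32)&(hsv[...,1]>90)&(hsv[...,2]>120)
cop=(hsv[...,0]<13)&(hsv[...,1]>90)&(hsv[...,2]>110)
vis=top[v0:v0+50,u0:u0+50].copy(); vis[yel]=(255,0,255); vis[cop]=(255,255,0)
cv2.imwrite("pics/m.png",cv2.resize(vis,(400,400),interpolation=0))
ys,xs=np.where(yel); P=np.array([atz("top",x+u0,y+v0,.071)[:2] for x,y in zip(xs,ys)])
# maximise area fit: annulus 18..23.5
def cost(c):
    d=np.hypot(*(P-c).T); return np.maximum(0,d-.0235)+np.maximum(0,.0185-d)
q=least_squares(cost,P.mean(0),x_scale=.001,diff_step=1e-4); print("rim c",q.x,q.cost, "mean copper",)
ys,xs=np.where(cop); print("cop top z.0945",atz("top",xs.mean()+u0,ys.mean()+v0,.0945))
c=q.x
a=np.degrees(np.arctan2(*(P-c).T[::-1]))%360
h=np.histogram(a,bins=72,range=(0,360))[0]; print([(5*i,int(n)) for i,n in enumerate(h)])
# hub (dark grey disc) ignored; scene copper
```

```text
rim c [0.56048959 0.09739204] 2.152429926350226e-06 mean copper
cop top z.0945 [0.55985418 0.09642684 0.0945    ]
[(0, 3), (5, 2), (10, 2), (15, 2), (20, 2), (25, 2), (30, 3), (35, 2), (40, 2), (45, 1), (50, 3), (55, 2), (60, 2), (65, 3), (70, 2), (75, 0), (80, 0), (85, 0), (90, 0), (95, 0), (100, 0), (105, 1), (110, 4), (115, 3), (120, 3), (125, 3), (130, 2), (135, 4), (140, 2), (145, 4), (150, 2), (155, 3), (160, 3), (165, 3), (170, 3), (175, 3), (180, 3), (185, 4), (190, 2), (195, 0), (200, 0), (205, 0), (210, 0), (215, 0), (220, 0), (225, 2), (230, 4), (235, 3), (240, 5), (245, 3), (250, 4), (255, 4), (260, 3), (265, 6), (270, 3), (275, 3), (280, 3), (285, 4), (290, 4), (295, 4), (300, 2), (305, 4), (310, 1), (315, 0), (320, 0), (325, 0), (330, 0), (335, 0), (340, 0), (345, 2), (350, 2), (355, 4)]
```

View pics/m.png

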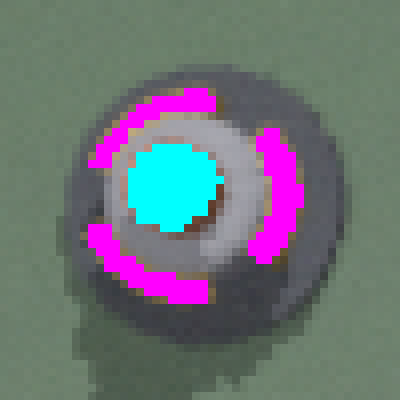

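Run:
```python
from h import *
for half in (0,180):
    for nm,p,bs in (("cap",(.4439,-.3044,.051),[21,201]),("neck",(.5602,.0968,.12),range(-180,300,20))):
        o=[]
        for b in bs:
            q=solve_ik(np.array(p),R(np.radians(b+90+half)))
            o.append((b,None if q is None else np.round(np.array(q)[[3,5]],2).tolist()))
        print(half,nm,o)
print(get_time())
```

```text
0 cap [(21, None), (201, [-0.0, 0.39])]
0 neck [(-180, [-0.0, 1.54]), (-160, [-0.0, 1.19]), (-140, [-0.0, 0.84]), (-120, [-0.0, 0.5]), (-100, [-0.0, 0.15]), (-80, [-0.0, -0.2]), (-60, [-0.0, -0.55]), (-40, [-0.0, -0.9]), (-20, [-0.0, -1.25]), (0, [-0.0, -1.6]), (20, [-0.0, -1.95]), (40, [-0.0, -2.3]), (60, [-0.0, -2.65]), (80, None), (100, None), (120, [-0.0, 2.59]), (140, [-0.0, 2.24]), (160, [-0.0, 1.89]), (180, [-0.0, 1.54]), (200, [-0.0, 1.19]), (220, [-0.0, 0.84]), (240, [-0.0, 0.5]), (260, [-0.0, 0.15]), (280, [0.0, -0.2])]
180 cap [(21, [-0.0, 0.39]), (201, None)]
180 neck [(-180, [-0.0, -1.6]), (-160, [-0.0, -1.95]), (-140, [-0.0, -2.3]), (-120, [-0.0, -2.65]), (-100, None), (-80, None), (-60, [-0.0, 2.59]), (-40, [-0.0, 2.24]), (-20, [-0.0, 1.89]), (0, [-0.0, 1.54]), (20, [-0.0, 1.19]), (40, [-0.0, 0.84]), (60, [-0.0, 0.5]), (80, [-0.0, 0.15]), (100, [0.0, -0.2]), (120, [-0.0, -0.55]), (140, [-0.0, -0.9]), (160, [-0.0, -1.25]), (180, [-0.0, -1.6]), (200, [-0.0, -1.95]), (220, [-0.0, -2.3]), (240, [-0.0, -2.65]), (260, None), (280, None)]
3.4
```

Run:
```python
from h import *
p=np.array([.4439,-.3044,.051]); Rg=R(np.radians(21+270))
command_gripper(.05,50)
move_pose(p+[0,0,.09],Rg); print(get_time())
print(movel(p,v=.1,threshold=8),get_position(),get_ft_force(),get_time())
command_gripper(0,50); print("gap",get_finger_gap(),get_position(),get_time())
f0=get_ft_force()
movel(p+[0,0,.10],v=.12); print("gap",get_finger_gap(),get_ft_force()-f0 if not isinstance(f0,list) else (f0,get_ft_force()))
Rn=R(np.radians(63+270)); n=np.array([.5602,.0968,.190])
move_pose(n,Rn); dwell(.2); print(get_time(),get_position(),get_ft_force(),get_moment(),get_joint_positions())
for c in ("scene","top"):
    im=grab_frame(c); cv2.imwrite(f"pics/{c}1.png",im[:,:,::-1])
    print(c,[(np.round(d["centre"],4),round(d["score"],2)) for t in("cap_bar","cap") for d in place_of(c,t)[:1]])
```

```text
7.5667
False [ 0.44435301 -0.30488303  0.05168155] [-0.29519766 -1.09317734  0.43800777] 8.6167
gap 0.01375434947786143 [ 0.44398111 -0.30453616  0.05110826] 9.2667
gap 0.013747579911091769 [ 0.77023821  1.02311187 -4.02841971]
12.0 [0.560292   0.09588369 0.1898896 ] [-0.26321602  0.54350266 -1.37967559] [-0.12074938  0.14973429  0.02620009] [-2.98846139e-02  9.29504679e-02  1.80131306e+00 -7.15555682e-05
  1.24751157e+00  4.42989765e-01]
scene [(array([0.5573, 0.0948, 0.1773]), 0.84), (array([0.5584, 0.0961, 0.1425]), 0.77)]
top [(array([0.5612, 0.0944, 0.1764]), 0.94), (array([0.5598, 0.0969, 0.1431]), 0.74)]
```

Run:
```python
import cv2,numpy as np
a=cv2.resize(cv2.imread("pics/top1.png")[210:310,180:280],(400,400));b=cv2.resize(cv2.imread("pics/scene1.png")[180:300,330:450],(400,400))
cv2.imwrite("pics/c1.png",np.hstack([a,b]))
```

```text
(no output)
```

View pics/c1.png

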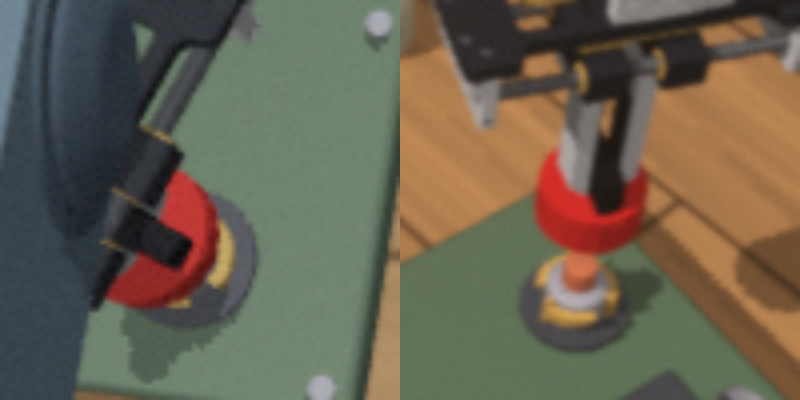

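Run:
```python
from h import *
def proj(c,p):
    i=camera_info(c); f=240/np.tan(np.radians(i["fov_y"]/2)); q=np.linalg.inv(np.array(i["cam_to_world"]))@np.r_[p,1]
    return np.array([i["cx"]+f*q[0]/q[2], i["cy"]+f*q[1]/q[2]]), f/q[2]
im=cv2.imread("pics/scene1.png"); hsv=cv2.cvtColor(im,cv2.COLOR_BGR2HSV)
roi=np.zeros(im.shape[:2],bool); roi[215:262,360:415]=1
red=roi&((hsv[...,0]<5)|(hsv[...,0]>174))&(hsv[...,1]>170)&(hsv[...,2]>70)
xs=np.where(red.sum(0)>4)[0]; ys=np.where(red.any(1))[0]; print("red cols",xs.min(),xs.max(),(xs.min()+xs.max())/2,"rows",ys.min(),ys.max())
cap=np.array([.5602,.0968,.190-.0115-.0255]) # skirt mid height
print("pred cap",proj("scene",cap)[0], "px/m",proj("scene",cap)[1], "bottom",proj("scene",cap-[0,0,.0135])[0])
im0=cv2.imread("pics/scene0.png"); h0=cv2.cvtColor(im0,cv2.COLOR_BGR2HSV)
r=np.zeros(im.shape[:2],bool); r[240:290,357:407]=1
cop=r&(h0[...,0]<13)&(h0[...,1]>110)&(h0[...,2]>110)
y,x=np.where(cop); print("cop cols",x.min(),x.max(),x.mean(),"rows",y.min(),y.max(),y.mean())
print("pred plunger top",proj("scene",[.5602,.0968,.0945])[0])
gr=r&(h0[...,1]<45)&(h0[...,2]>110); yel=r&(h0[...,0]>15)&(h0[...,0]<32)&(h0[...,1]>110)&(h0[...,2]>110)
for nm,m in(("steel",gr),("yel",yel)):
    y,x=np.where(m);print(nm,x.min(),x.max(),(x.min()+x.max())/2)
print("pred rim",proj("scene",[.5602,.0968,.071])[0],"spig",proj("scene",[.5602,.0968,.0785])[0])
i=camera_info("scene");print(np.round(np.array(i["cam_to_world"])[:3,0],3))
```

```text
red cols 371 403 387.0 rows 226 255
pred cap [387.51969897 239.23074047] px/m 559.5104188395443 bottom [386.63378083 243.88009277]
cop cols 379 389 383.55882352941177 rows 255 266 260.6764705882353
pred plunger top [383.83394027 258.5738263 ]
steel 373 391 382.0
yel 358 395 376.5
pred rim [382.45881898 265.79054648] spig [382.89154672 263.51956497]
[-0.755  0.656  0.006]
```

Run:
```python
from h import *
n=np.array([.5602,.0968,.134])
movel(n,v=.1); dwell(.2); print(get_position(),get_ft_force(),get_time())
f0=np.array(get_ft_force())
h=movel([n[0],n[1],.116],v=.02,threshold=7); dwell(.1)
f=np.array(get_ft_force()); print(h,get_position(),f-f0,get_moment(),get_time())
np.save("f0.npy",f0)
```

```text
[0.56081646 0.09680877 0.13493983] [ 0.63536383 -0.22973419 -2.48666297] 13.2083
True [0.56032381 0.09678665 0.12502658] [-1.4682666  -0.7600344   7.38248842] [-0.09725379  0.1611185   0.03081256] 13.8667
```

```bash
cat >> h.py <<'E'
def rd(k=8):
    P=[];F=[];M=[]
    for _ in range(k):
        P.append(get_position());F.append(get_ft_force());M.append(get_moment());dwell(.01)
    return np.mean(P,0),np.mean(F,0)-np.load("f0.npy"),np.mean(M,0)
E
python3 - <<'E'
from h import *
np.set_printoptions(precision=4,suppress=True)
print(*rd())
h=movel([.5602,.0968,.116],v=.01,threshold=3); print(h,*rd(),get_time())
E
```

```text
[0.5603 0.0968 0.125 ] [-1.9135 -0.0877  7.6961] [-0.1073  0.155   0.0194]
True [0.5604 0.0968 0.1251] [-2.004   0.2926  7.275 ] [-0.0915  0.2357 -0.0008] 14.2667
```

Run:
```python
from h import *
np.set_printoptions(precision=4,suppress=True)
x,y=.5602,.0968
movel([x,y,.129],v=.03); 
t=get_time(); movel([x,y,.129],rot=R(np.radians(70+270)),v=.03); print("rot time",get_time()-t)
dwell(.15); print(*rd())
h=movel([x,y,.116],v=.015,threshold=7); print(h,*rd(),get_time())
```

```text
rot time 0.27500000000000036
[0.5601 0.0968 0.1288] [-1.0672  0.2795  1.0129] [-0.0627  0.0922  0.    ]
True [0.5604 0.0968 0.1221] [-1.2071  0.1109  7.241 ] [-0.0505  0.2537  0.0065] 15.7
```

Run:
```python
from h import *
np.set_printoptions(precision=4,suppress=True)
x,y=.5602,.0968; z=.1219; b=70; log=[]
import json
while b<176:
    b+= 5 if b<120 else 2.5
    movel([x,y,z],rot=R(np.radians(b+270)),v=.03)
    p,f,m=rd(4); log.append((b,round(z*1e3,2),round(p[2]*1e3,2),round(f[2],1),round(m[2],3)))
    if f[2]>20 or abs(m[2])>.5: print("STOP"); break
    if p[2]<.1200: print("drop?"); break
    z+=float(np.clip((f[2]-9)*1e-4,-4e-4,4e-4))
for l in log: print(l)
print(get_time(),get_finger_gap())
```

```text
drop?
(75, 121.9, np.float64(122.12), np.float64(4.5), np.float64(0.022))
(80, 121.5, np.float64(122.07), np.float64(6.7), np.float64(0.057))
(85, 121.27, np.float64(122.03), np.float64(8.5), np.float64(0.06))
(90, 121.22, np.float64(122.04), np.float64(7.8), np.float64(0.045))
(95, 121.1, np.float64(122.05), np.float64(8.7), np.float64(0.078))
(100, 121.07, np.float64(122.04), np.float64(9.1), np.float64(0.091))
(105, 121.08, np.float64(122.03), np.float64(8.6), np.float64(0.078))
(110, 121.04, np.float64(122.03), np.float64(8.7), np.float64(0.065))
(115, 121.01, np.float64(122.04), np.float64(8.8), np.float64(0.081))
(120, 120.99, np.float64(122.03), np.float64(9.1), np.float64(0.067))
(122.5, 121.0, np.float64(122.02), np.float64(9.2), np.float64(0.043))
(125.0, 121.02, np.float64(122.02), np.float64(9.0), np.float64(0.014))
(127.5, 121.02, np.float64(122.01), np.float64(9.1), np.float64(0.038))
(130.0, 121.02, np.float64(121.98), np.float64(8.6), np.float64(0.016))
(132.5, 120.99, np.float64(121.97), np.float64(8.6), np.float64(0.021))
(135.0, 120.95, np.float64(121.92), np.float64(7.9), np.float64(-0.013))
(137.5, 120.83, np.float64(121.88), np.float64(8.9), np.float64(0.016))
(140.0, 120.82, np.float64(121.83), np.float64(8.7), np.float64(-0.002))
(142.5, 120.79, np.float64(121.59), np.float64(7.0), np.float64(-0.007))
(145.0, 120.59, np.float64(120.43), np.float64(4.8), np.float64(-0.023))
(147.5, 120.19, np.float64(119.94), np.float64(4.5), np.float64(0.009))
21.65 0.013762877999427681
```

Run:
```python
from h import *
np.set_printoptions(precision=4,suppress=True)
x,y=.5602,.0968
h=movel([x,y,.109],v=.02,threshold=9); p,f,m=rd(); print(h,p,f,m,get_time(),get_finger_gap())
```

```text
False [0.5601 0.0967 0.1092] [-2.015  -0.1059  9.121 ] [-0.0787  0.2805 -0.0122] 22.425 0.013619320375977574
```

Run:
```python
from h import *
np.set_printoptions(precision=4,suppress=True)
x,y=.5602,.0968; z=.1088; b=147.5
while b>75:
    b=max(75,b-6)
    movel([x,y,z],rot=R(np.radians(b+270)),v=.03)
    p,f,m=rd(4); print(b,np.round(p*1e3,2),np.round(f,1),np.round(m,3))
    if abs(f[2])>25 or abs(m[2])>.6 or np.hypot(f[0],f[1])>15: print("STOP"); break
print(get_time(),get_finger_gap())
```

```text
141.5 [560.35  96.76 109.14] [-1.5 -0.1  9.2] [-0.054  0.201 -0.03 ]
135.5 [560.47  96.77 109.22] [-1.3 -0.1  8.8] [-0.045  0.137 -0.011]
129.5 [560.53  96.79 109.23] [-1.  -0.1  9.2] [-0.051  0.119 -0.027]
123.5 [560.59  96.77 109.28] [-0.7 -0.1  9.1] [-0.055  0.13  -0.017]
117.5 [560.56  96.8  109.26] [-1.   0.4  9.3] [-0.002  0.135 -0.025]
111.5 [560.59  96.78 109.26] [-0.7  0.6  8.7] [-0.079  0.127 -0.048]
105.5 [560.62  96.77 109.3 ] [-0.7  0.   9. ] [-0.01   0.112 -0.04 ]
99.5 [560.62  96.78 109.29] [-1.5  0.3  9. ] [-0.075  0.135 -0.02 ]
93.5 [560.63  96.77 109.29] [-0.5  0.1  8.9] [-0.07   0.098 -0.025]
87.5 [560.65  96.76 109.31] [-0.9  0.2  8.9] [-0.056  0.112 -0.042]
81.5 [560.65  96.77 109.31] [-0.8 -0.3  9.2] [-0.068  0.157 -0.015]
75.5 [560.65  96.76 109.31] [-0.8 -0.   9.3] [-0.119  0.134 -0.059]
75 [560.66  96.76 109.31] [-1.  -0.1  9.5] [-0.075  0.15   0.058]
26.2083 0.013768498697881066
```

Run:
```python
from h import *
np.set_printoptions(precision=4,suppress=True)
x,y=.5602,.0968
for z in (.1091,.1094,.1098,.1101):
    movel([x,y,z],v=.01); p,f,m=rd(4); print(z,p,f)
    if f[2]<-1: break
command_gripper(.03); print(get_finger_gap(),get_position(),get_time())
movel([x,y,.17],v=.06); movel([x-0.0,y,.26],v=.15)
move_pose([.40,-.05,.30],R(np.radians(75+270)))
dwell(.3)
for c in ("scene","top"):
    im=grab_frame(c); cv2.imwrite(f"pics/{c}2.png",im[:,:,::-1])
    print(c,[(t,np.round(d["centre"],4),round(d["score"],2)) for t in("cap_bar","cap","neck_rim","padlock","jar","oiler") for d in place_of(c,t)[:1]])
print(get_time())
a=cv2.resize(cv2.imread("pics/top2.png")[230:310,185:265],(400,400));b=cv2.resize(cv2.imread("pics/scene2.png")[210:310,330:430],(400,400))
cv2.imwrite("pics/c2.png",np.hstack([a,b]))
```

```text
0.1091 [0.5607 0.0968 0.1096] [-0.6919 -0.0984  8.551 ]
0.1094 [0.5606 0.0968 0.1096] [0.1124 0.2404 7.5244]
0.1098 [0.5605 0.0967 0.1097] [3.1639 0.5152 4.4291]
0.1101 [0.5605 0.0967 0.1098] [ 4.4843 -0.132   1.2377]
0.03003582506997164 [0.5598 0.0968 0.1098] 27.825
scene [('cap_bar', array([0.5597, 0.0973, 0.0955]), 0.76), ('cap', array([0.5601, 0.0933, 0.0576]), 0.8), ('neck_rim', array([0.5602, 0.0942, 0.0719]), 0.62), ('padlock', array([ 0.6248, -0.2685, -0.002 ]), 0.86), ('jar', array([0.5567, 0.0951, 0.0688]), 0.75), ('oiler', array([ 0.7985, -0.2212, -0.0002]), 0.65)]
top [('cap_bar', array([0.5617, 0.0956, 0.0984]), 0.83), ('cap', array([0.5628, 0.0986, 0.0593]), 0.91), ('padlock', array([ 0.6262, -0.2677, -0.0027]), 0.76), ('jar', array([ 0.4726, -0.1862, -0.0003]), 0.95), ('oiler', array([ 0.7962, -0.2203, -0.001 ]), 0.69)]
31.6083
```

View pics/c2.png

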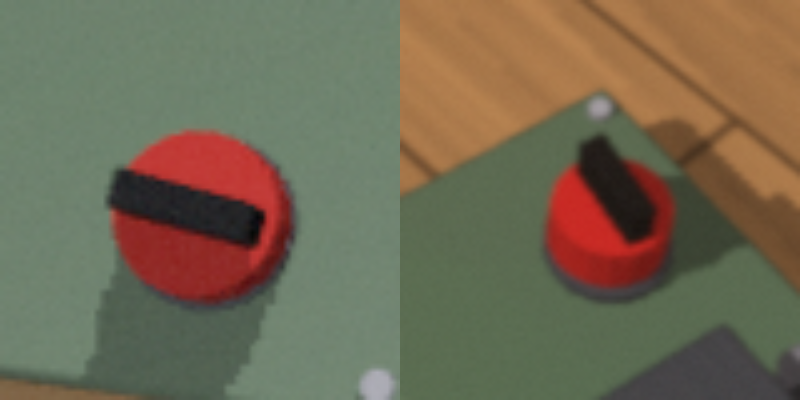

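The cap stands upright and low on the neck: the bar is at about z 0.097 m, against 0.0975 fully home and 0.111 if it were floating.

```bash
python3 -c "
from cell import *
hand_in(); print(get_time())"
```

```text
the job is handed in; nothing more can be done
the job is handed in; nothing more can be done
```

The cap is on the neck and held home, and I handed the job in at about 32 s of the allowed 67 s. The interface gives no verdict.

- **Placing:** I gripped the bar and set the cap over the neck. The lugs first landed on the stop posts, about 3 mm high. I lifted the cap, turned it 7° counter-clockwise, and it then sat on the rim.
- **Finding the start:** I backed the cap under about 9 N. After about 75° from that rim position it dropped into the thread start.
- **Turning home:** I pressed it 13 mm below the on-the-rim height at about 9 N and turned it clockwise to about 69° from where it dropped. There was no sign of jamming. Force readings stayed under 10 N throughout.
- **Checks before release:** When I eased upward, the cap held at home height and the upward force fell away, so the thread was holding it.
- **Checks after release:** The cameras put the bar at z 0.0955 and 0.0984 m. Fully home is about 0.0975 m and a floating cap would be about 0.111 m. The bar is within about 2 mm of the neck's axis, and the cap looks level in both pictures.
- **Bystanders:** The padlock and oil bottle were found where they started in both pictures. The jar was too in the top picture. In the scene picture the network's jar report fell on the neck, so I took it as a misdetection.

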